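# Draw the orange blind plug from a board test fixture with the quarter-turn puller rod

## Robot

A 7-joint arm with a two-finger parallel gripper is mounted at the origin on the work surface. World frame = base frame: x ahead of the robot, y to its left, z up, the work surface at z = 0. Lengths are in m, angles in rad, forces in N, time in s.
With the tool pointing down it reaches from about 0.4 to 0.875 m from the base axis. Payload 19.3 kg.
Tool frame: the origin (TCP) lies midway between the tips of the shut fingers; the grasp point (between the pads) lies 19 mm behind it (bot.tcp_to_grasp is the distance from the TCP to the grasp point, in m); z points along the fingers, y is the direction in which the jaws open and shut (so a half turn about z gives the same grasp; the last joint's range is limited). The gripper opens to 85 mm and grips with 20 to 120 N. Pads are 22 mm wide; open, the fingers measure 114 mm over their backs; the gripper's body (76 mm by 85 mm) begins 54 mm behind the grasp point. The pads swing forward as they close: fully open they stand 13 mm farther back than shut.
Start: joints at [-1.318, 0.521, -0.036, 1.599, 0.021, 1.021, -0.113], TCP at [0.198, 0.593, 0.231] pointing down, gripper open.
Joint ranges: [-2.91, 2.91], [-0.3, 2.13], [-1.5, 1.42], [0.17, 2.43], [-1.26, 4.41], [0.16, 1.93], [-2.52, 2.52]. Speed limits (rad/s): [1.89, 1.89, 2.39, 2.39, 3.01, 3.01, 3.01].

## Interface

Orientations are given as [roll, pitch, yaw] about the fixed x, y, z axes, in that order (R = Rz(yaw) Ry(pitch) Rx(roll)).
In Python, from workcell import bot gives the robot as it stands. The module is installed in compiled form; this text tells all that it offers.
- The arm moves only by the tool drive_tool, never from a script. Its argument "series" is a list of rows, each a list of 5 numbers: the opening in per cent of the stroke, from 0 (shut) to 100 (fully open), then the shift along the world's x, y, z in m, then the turn about the world's z in rad. A call has 1 to 12 rows; each row shifts and turns the pose as measured when the row begins; what a row does not reach is not made up. A row lasts 1/10 s, in which the tool goes at most 50 mm and 8.59 degrees, less where a joint would pass 70% of its speed; a pose out of reach is approached as far as the arm can. A call with a gripper value outside its range is refused whole. The fingers move at their own pace and stop on an object; "newtons" is the grip in N (left out, the last holds). Time passes only in rows, so rows that do not move let the fingers close. It gives the time, the measured TCP pose, the force and the opening at its end, in the units of the state.
- bot.observe(): the state, without advancing time (a new reading comes with each control period).
- bot.grab_frame(name): name is "scene" or "top" or "wrist"; returns the picture (480x640x3 uint8, red, green, blue); there is no depth.
- bot.camera_info(name): a dict with "fx", "fy", "cx", "cy" (pixels), "k1" (the pictures are not rectified: a ray, as slopes to the right and down, at radius r is drawn at 1 + k1 r^2 times it, then the intrinsics apply), "cam_to_world" (4x4, takes a point from camera to world coordinates). Camera axes: x right, y down, z forward; pixel columns grow to the right and rows downward; lengths in m; the calibration is good to about 2 mm. A picture is of the moment at which its call begins: read the wrist's pose just before it. camera_info takes no time and is no camera call; for the wrist camera it gives the pose at the moment of the call.
- bot.job_done(): hands the job in, once; it reports no verdict.
Trained networks look in the newest picture that a camera, given by its name, has taken for a name from the list of things; names that differ only in an ending like _2 or _b are one class to them, and where a whole thing is asked for, a point or a joint stands for the part that bears it (a point fixed in the world has none). Each returns a list of dicts, best first, with "conf" (0 to 1); they miss things now and then, are a little off and sometimes report something else, mostly with a low value. They report only what shows in the picture. A call takes as long as a camera call. They do not tell look-alikes from the thing itself.
- bot.masks_of(camera, target): "mask" (480x640 bool, what is visible of it) and "point" ([column, row] in pixels, amid what is visible of it).
The state is a dict: "clock": time; "qpos": joint angles; "qd": joint speeds; "joint_efforts": joint torques, N m; "position": TCP position; "tool_rot": TCP orientation; "force": force on the tool from outside, world axes, zero at the start; "moment": the same for the moment, N m; "grip_width": finger opening in m.
Only numpy, scipy, OpenCV 4.12 (cv2) and the standard library are available. Lean on these libraries where they do the work, as an engineer would, in place of code of your own. Each camera call takes 0.05 s, during which the arm holds its last target.

## Task

Free the orange-plugged bay of the board test fixture for an adapter: lift the puller rod from its wooden holder, lower its foot into the slot of the orange plug and screw it in with a quarter turn clockwise (seen from above), then pull the plug straight up out of its bay, keeping it upright. Lower plug and rod together, upright, until the plug stands on the floor of the blue tray, and only then let go, leaving the rod threaded in the plug. Leave the grey plug in its bay.

Things in the scene. Friction and masses are not known exactly. Their poses are not given: they have to be found in the camera images.
- puller: Puller rod, upright in a 26 mm deep slot of a pale wood holder. Origin: centre of its foot's underside, 10 mm above the table; z up. Foot: brass cross-bar 42 (x) x 12 (y) x 10 mm, its ends the thread's lugs. Shaft 12 mm thick; 40 mm round collar, underside 27.5 mm up. Red T-handle, 64 (x) x 14 mm (y; pinch here from above), 108 to 134 mm up. 0.2 kg. A half turn about z gives the same rod.
- plug_orange: Orange blind plug, 68 mm square, 36 tall, about 0.25 kg, loose in a bay of the fixed test fixture, tops flush, 60 mm above the table. Origin: centre of its underside; z up. Slot in its 8 mm thick top: 54 (x) x 24 mm (y); below it a pocket 18 mm high, floor 10 mm above the origin. Rod foot enters along x, then turns clockwise from above 80 to 90 degrees (stop at 115); raised 8 mm it lifts the plug.
- plug_grey: Grey plug, same as the orange but for its colour, in the other bay (either may be in either bay); leave it there. The fixture, grey and aluminium, is 340 x 150 mm, its bays 220 mm apart, 36 mm deep, with 1.5 mm play around a plug; the board clamped between them stands up to 13 mm above its top.
- tray: Blue open tray, fixed to the bench, 160 mm square outside, walls 5 mm thick and 28 mm high, floor 5 mm thick. Origin: centre of its underside, on the table; x and y along its sides. Tray and rod holder may be on either side of the robot.
Things that resemble listed ones, but are neither listed nor needed, are in the scene too. Of the things shaped like the plug_orange, the orange one is meant.

How it is judged:
By the outcome, as a careful person would: the job done as asked, in the order asked, and still so for the second after the job is handed in, with the robot touching nothing.
It also fails if it takes over 53 s, if anything falls off the work surface, if the arm or the gripper's body presses on something with over 40 N, if the wrist force passes 120 N, or if a joint passes its speed limit or range.

## Working session

There is one attempt and no reset: what is moved stays moved. The work goes in short steps, Python scripts to look and compute and a tool call to move; the robot and the scene stay as the last step left them, time stands still between calls to the robot, and variables do not carry over. Pictures are saved under pics/ and viewed, and the job is handed in when it is done.

Besides the shell and the picture viewer there is one more tool, called after "Emit:" as name(argument=value, ...), one argument or row to a line, values as JSON. drive_tool: Moves the arm, as the interface text tells. Its arguments: {"type":"object","properties":{"series":{"type":"array","items":{"type":"array","items":{"type":"number"}}},"newtons":{"type":"number"}},"required":["series"]}

```bash
mkdir -p pics; python3 - <<'E'
from workcell import bot
import cv2
print(bot.observe())
for n in ("scene","top","wrist"):
    im=bot.grab_frame(n); cv2.imwrite(f"pics/{n}0.png",im[:,:,::-1])
    i=bot.camera_info(n); print(n,i)
    
E
```

```text
{'clock': 0.0, 'qpos': array([-1.3181688 ,  0.52201193, -0.0363234 ,  1.59999106,  0.02121746,
        1.02107662, -0.11281689]), 'qd': array([-3.53093776e-04,  1.41273463e-03, -7.17909396e-04, -5.14492002e-04,
        8.03367389e-04,  4.82124823e-05, -7.02314291e-04]), 'joint_efforts': array([ 6.08799946e-04, -9.27097034e+01,  1.98023580e+00, -3.69919503e+01,
        1.78528775e-02,  8.21766676e-03, -4.49898678e-07]), 'position': array([0.19821894, 0.59239387, 0.23073314]), 'tool_rot': array([-3.14049521e+00,  9.42999691e-05,  2.81874366e+00]), 'force': array([ 0.05194879,  0.5792389 , -0.53362419]), 'moment': array([ 0.01030439, -0.03109916,  0.00061706]), 'grip_width': 0.08549706820685006}
scene {'fx': 535.966172979108, 'fy': 535.966172979108, 'cx': 322.1634504632712, 'cy': 231.44267711730333, 'k1': 0.025462720523832787, 'cam_to_world': array([[ 0.09478645,  0.7220776 , -0.68528788,  1.28431291],
       [ 0.99549588, -0.0674625 ,  0.06660904, -0.08817071],
       [ 0.00186566, -0.68851489, -0.7252198 ,  0.82749574],
       [ 0.        ,  0.        ,  0.        ,  1.        ]])}
to
[... 191 characters left out ...]
7.80178993e-02,
         4.46325460e-01],
       [-9.99621437e-01, -2.72903032e-02,  3.49590660e-03,
        -1.94019633e-02],
       [-1.35479456e-03, -7.80844319e-02, -9.96945829e-01,
         1.39165037e+00],
       [ 0.00000000e+00,  0.00000000e+00,  0.00000000e+00,
         1.00000000e+00]])}
wrist {'fx': 398.65801662366545, 'fy': 398.65801662366545, 'cx': 320.58090012990596, 'cy': 241.02244527363396, 'k1': -0.015586973400935041, 'cam_to_world': array([[ 0.31766415,  0.91309648,  0.25562531,  0.13445082],
       [ 0.94820131, -0.30535011, -0.08761046,  0.61405159],
       [-0.00194159,  0.27021496, -0.96279806,  0.37340203],
       [ 0.        ,  0.        ,  0.        ,  1.        ]])}
```

View pics/scene0.png

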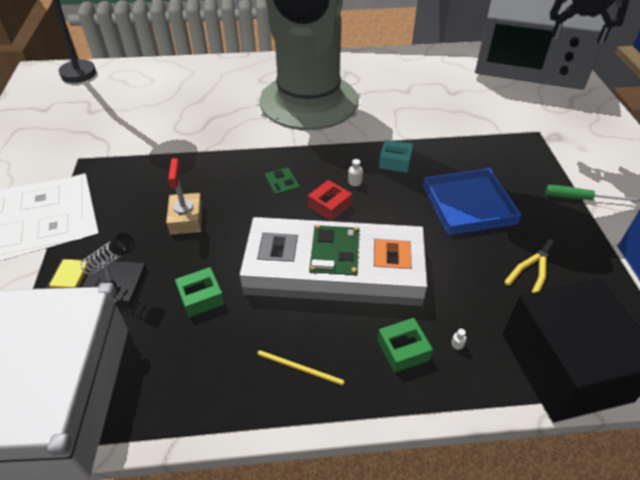

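View pics/top0.png

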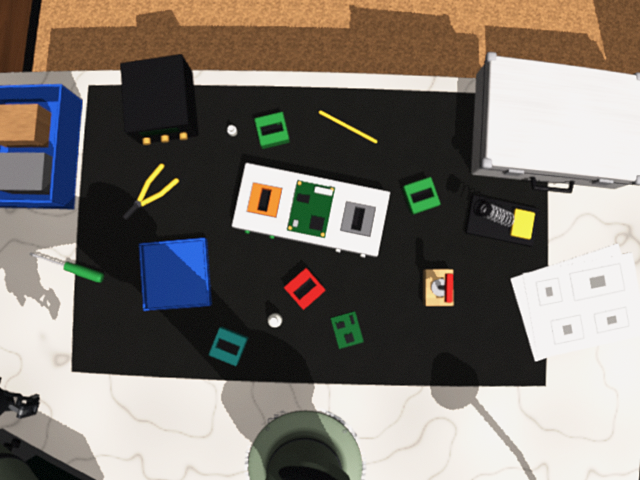

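View pics/wrist0.png

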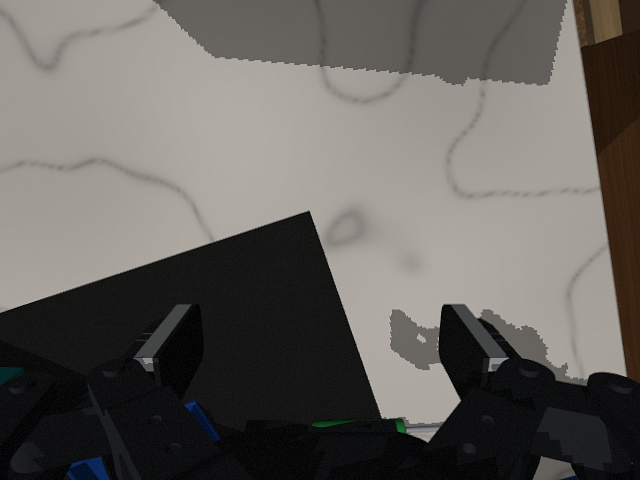

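```bash
cat > h.py <<'E'
import numpy as np, cv2
from scipy.optimize import minimize
def proj(P,i):
    P=np.atleast_2d(P); T=np.linalg.inv(i["cam_to_world"]); c=P@T[:3,:3].T+T[:3,3]
    s=c[:,:2]/c[:,2:]; r2=(s**2).sum(1,keepdims=True); s=s*(1+i["k1"]*r2)
    return s*[i["fx"],i["fy"]]+[i["cx"],i["cy"]]
def back(uv,i,z):
    uv=np.atleast_2d(uv).astype(float); d=(uv-[i["cx"],i["cy"]])/[i["fx"],i["fy"]]; s=d.copy()
    for _ in range(20): s=d/(1+i["k1"]*(s**2).sum(1,keepdims=True))
    R=i["cam_to_world"][:3,:3];t=i["cam_to_world"][:3,3]
    r=np.c_[s,np.ones(len(s))]@R.T
    return t+r*((z-t[2])/r[:,2])[:,None]
def box(x,y,yaw,lx,ly,z0,z1):
    c,s=np.cos(yaw),np.sin(yaw)
    return np.array([[x+c*a*lx/2-s*b*ly/2,y+s*a*lx/2+c*b*ly/2,z] for a in(-1,1) for b in(-1,1) for z in(z0,z1)])
def clean(m):
    n,l,st,_=cv2.connectedComponentsWithStats(m.astype(np.uint8)); k=1+np.argmax(st[1:,4]); return l==k
def fit(masks,infos,p0,lx,ly,z0,z1,fixyaw=None):
    S=4
    def cost(p):
        t=0
        for m,i in zip(masks,infos):
            h=cv2.convexHull(((proj(box(p[0],p[1],p[2],lx,ly,z0,z1),i)+.5)*S*16).astype(np.int32))
            ys,xs=np.where(m); a,b=max(ys.min()-15,0),ys.max()+15; c,d=max(xs.min()-15,0),xs.max()+15
            M=cv2.resize(m[a:b,c:d].astype(np.float32),None,fx=S,fy=S,interpolation=cv2.INTER_LINEAR)
            can=np.zeros(M.shape,np.uint8); cv2.fillConvexPoly(can,h-np.array([c,a])*S*16,1,cv2.LINE_8,4)
            inter=np.minimum(can,M).sum(); t+=1-inter/np.maximum(can,M).sum()
        return t
    best=None
    for y in (p0[2]-.25,p0[2],p0[2]+.25):
        r=minimize(cost,[p0[0],p0[1],y],method="Nelder-Mead",options=dict(initial_simplex=np.array([p0[0],p0[1],y])+np.array([[0,0,0],[.01,0,0],[0,.01,0],[0,0,.15]]),xatol=1e-5,fatol=1e-5,maxiter=300))
        if best is None or r.fun<best.fun: best=r
    return best.x,best.fun
E
python3 - <<'E'
from h import *
from workcell import bot
ims={n:cv2.imread(f"pics/{n}0.png")[:,:,::-1].astype(int) for n in("scene","top")}
inf={n:bot.camera_info(n) for n in ims}
def region(im,f,box):
    m=f(im[...,0],im[...,1],im[...,2]); k=np.zeros_like(m); a,b,c,d=box; k[b:d,a:c]=1
    return clean(m&k)
red=lambda r,g,b:(r>110)&(g<70)&(b<70)
org=lambda r,g,b:(r>130)&(g>60)&(b<90)&(r-g>50)
fx=lambda r,g,b:(abs(r-g)<25)&(abs(g-b)<25)&(r>70)
blu=lambda r,g,b:(b>70)&(b-r>40)
it,is_=inf["top"],inf["scene"]
R_t=region(ims["top"],red,(425,260,465,315)); R_s=region(ims["scene"],red,(155,145,195,200))
p0=list(back([448,288],it,.131)[0][:2])+[0]
for mm,ii in(([R_t],[it]),([R_s],[is_]),([R_t,R_s],[it,is_])):
    print("handle",fit(mm,ii,p0,.064,.014,.118,.144))
def filled(m):
    c,_=cv2.findContours(m.astype(np.uint8),0,2); h=cv2.convexHull(np.vstack(c)); o=np.zeros(m.shape,np.uint8); cv2.fillConvexPoly(o,h,1); return o>0
O_t=filled(region(ims["top"],org,(240,175,290,225))); O_s=filled(region(ims["scene"],org,(365,230,420,280)))
p0=list(back([265,199],it,.06)[0][:2])+[-.1]
for mm,ii in(([O_t],[it]),([O_s],[is_]),([O_t,O_s],[it,is_])):
    print("plug",fit(mm,ii,p0,.068,.068,.0599,.06))
B_t=filled(region(ims["top"],blu,(130,230,220,320)));B_s=filled(region(ims["scene"],blu,(415,160,530,240)))
p0=list(back([176,274],it,.014)[0][:2])+[0]
for mm,ii in(([B_t],[it]),([B_s],[is_]),([B_t,B_s],[it,is_])):
    print("tray",fit(mm,ii,p0,.16,.16,.0,.028))
# slot of plug, dark
dk=lambda r,g,b:(r+g+b<200)&(r<110)
for n,z in(("top",(252,185,280,212)),("scene",(380,242,406,268))):
    m=region(ims[n],dk,z); ys,xs=np.where(m); P=back(np.c_[xs,ys],inf[n],.06)[:,:2]
    print("slot",n,P.mean(0),cv2.minAreaRect(P.astype(np.float32)*1000))
for n,p in(("puller",0),("plug_orange",0),("tray",0)):
  for c in("top",):
    d=bot.masks_of(c,n); print(n,[(e["conf"],e["point"]) for e in d][:4])
for n,(a,b,c,d) in(("top",(225,150,475,330)),):
    cv2.imwrite("pics/z1.png",cv2.resize(ims[n][b:d,a:c,::-1].astype(np.uint8),None,fx=3,fy=3,interpolation=2))
s=ims["scene"]; cv2.imwrite("pics/z2.png",cv2.resize(s[130:310,140:440,::-1].astype(np.uint8),None,fx=2.6,fy=2.6,interpolation=2))
E
```

```text
handle (array([ 0.43635275, -0.30638217,  0.00845541]), np.float64(0.34568458795547485))
handle (array([ 0.42401415, -0.30689596,  0.06027178]), np.float64(0.5715118646621704))
handle (array([ 0.43456817, -0.30560048,  0.04933257]), np.float64(0.9369744062423706))
plug (array([ 0.6268277 ,  0.10854279, -0.17794731]), np.float64(0.04668062925338745))
plug (array([ 0.62794624,  0.10863147, -0.18423854]), np.float64(0.07352912425994873))
plug (array([ 0.62733797,  0.10851847, -0.17895364]), np.float64(0.12529778480529785))
tray (array([0.44901815, 0.32138653, 0.10645108]), np.float64(0.03820377588272095))
tray (array([0.44744897, 0.32072996, 0.11797201]), np.float64(0.023689687252044678))
tray (array([0.44797074, 0.32085961, 0.11298352]), np.float64(0.06426501274108887))
slot top [0.62593384 0.10846874] ((626.341796875, 108.29827880859375), (20.236919403076172, 49.40129470825195), 78.13260650634766)
slot scene [0.63747777 0.10810775] ((636.9898681640625, 108.47084045410156), (17.04231834411621, 27.721620559692383), 79.71537017822266)
puller [(0.71, [445.2, 289.4])]
plug_orange [(0.89, [265.2, 200.5]), (0.75, [229.8, 345.7]), (0.66, [420.6, 192.5]), (0.63, [302.2, 288.4])]
tray [(0.97, [175.8, 274.8])]
```

View pics/z1.png

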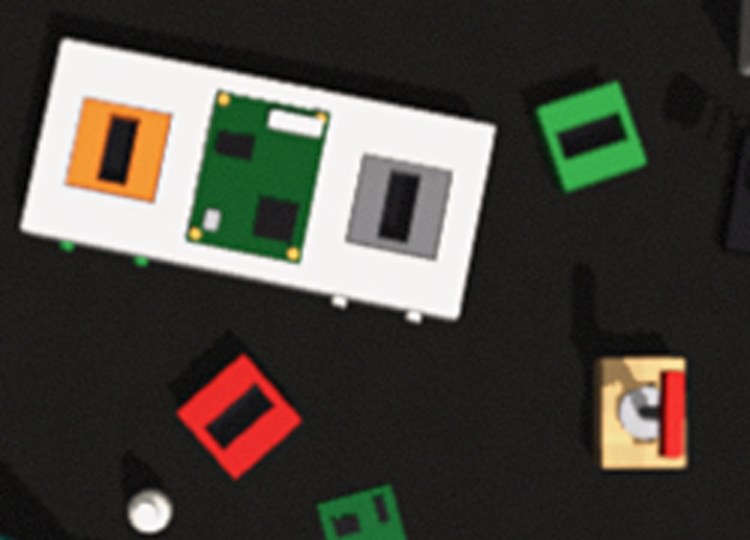

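View pics/z2.png

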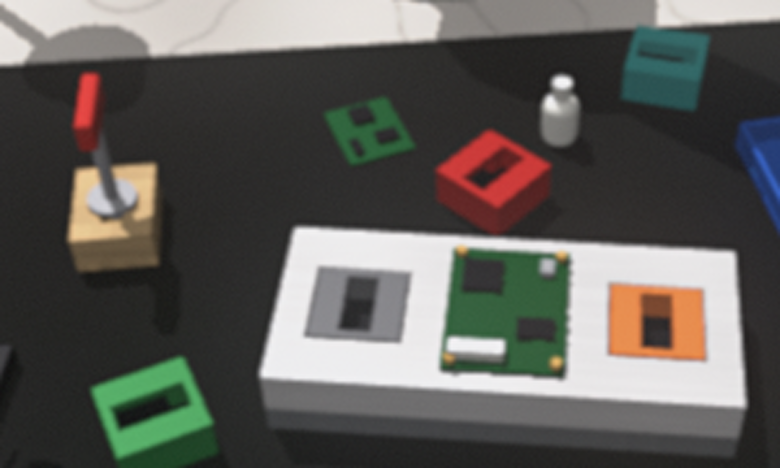

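```bash
python3 - <<'E'
from h import *
from workcell import bot
ims={n:cv2.imread(f"pics/{n}0.png")[:,:,::-1].astype(int) for n in("scene","top")}
inf={n:bot.camera_info(n) for n in ims}
W=dict(top=(425,260,470,315),scene=(155,145,195,200)); M={}
for n,(a,b,c,d) in W.items():
    im=ims[n]; m=(im[...,0]-np.maximum(im[...,1],im[...,2])>60)&(im[...,1]<im[...,0]*.45)
    k=np.zeros_like(m);k[b:d,a:c]=1; M[n]=clean(m&k); ys,xs=np.where(M[n]); print(n,M[n].sum(),xs.min(),xs.max(),ys.min(),ys.max())
for N in(("top",),("scene",),("top","scene")):
    print(N,fit([M[n] for n in N],[inf[n] for n in N],[.4255,-.305,.0],.064,.014,.118,.144))
p=[.4255,-.305]
out=[]
r,_=fit([M["top"],M["scene"]],[inf["top"],inf["scene"]],[.4255,-.305,.0],.064,.014,.118,.144)
for n,(a,b,c,d) in W.items():
    im=ims[n][...,::-1].astype(np.uint8)[b-20:d+40,a-20:c+20]; im=cv2.resize(im,None,fx=6,fy=6)
    for q,col in((box(*r,.064,.014,.118,.144),(0,255,0)),(box(*r,.042,.042,.0375,.05),(255,0,0))):
        h=cv2.convexHull((((proj(q,inf[n])+.5)-[a-20,b-20])*6).astype(np.int32)); cv2.polylines(im,[h],True,col,1)
    out.append(cv2.resize(im,(350,480)))
cv2.imwrite("pics/z3.png",np.hstack(out))
E
```

```text
top 208 446 453 274 301
scene 209 168 177 158 186
('top',) (array([ 0.43533096, -0.30652713,  0.01275235]), np.float64(0.24807953834533691))
('scene',) (array([ 0.4325903 , -0.30534279,  0.06279655]), np.float64(0.30616283416748047))
('top', 'scene') (array([ 0.43494882, -0.30577935,  0.04124581]), np.float64(0.5793330073356628))
```

View pics/z3.png

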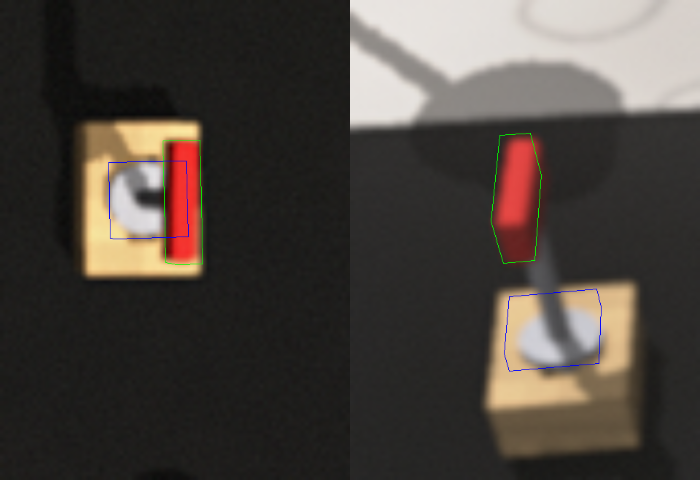

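Emit:
drive_tool(
  series=[
    [100,0.024,-0.043,0,0.03],
    [100,0.024,-0.043,0,0.03],
    [100,0.024,-0.043,0,0.03],
    [100,0.024,-0.043,0,0.03],
    [100,0.024,-0.043,0,0.03],
    [100,0.024,-0.043,0,0.03],
    [100,0.024,-0.043,0,0.03],
    [100,0.024,-0.043,0,0.03],
    [100,0.024,-0.043,0,0.03],
    [100,0.01,-0.049,0,0.03],
    [100,0.01,-0.049,0,0.03],
    [100,0.01,-0.049,0,0.03],
  ],
  newtons=80,
)

```text
clock: 1.5
position: [0.4422, 0.0541, 0.2311]
tool_rot: [3.139, 0.002, -3.08]
force: [1.7, -0.2, 0.3]
grip_width: 0.0854
```

Emit:
drive_tool(
  series=[
    [100,-0.001,-0.049,0,0],
    [100,-0.001,-0.049,0,0],
    [100,-0.001,-0.049,0,0],
    [100,-0.001,-0.049,0,0],
    [100,-0.001,-0.049,0,0],
    [100,-0.001,-0.049,0,0],
    [100,-0.001,-0.049,0,0],
    [100,0,-0.016,0,0],
    [100,0,0,0,0],
    [100,0,0,0,0],
  ],
)

```text
clock: 2.5
position: [0.4317, -0.3187, 0.2323]
tool_rot: [3.141, 0.006, -3.086]
force: [0.0, 0.6, -0.7]
grip_width: 0.0855
```

```bash
cat > wr.py <<'E'
import sys,pickle
from workcell import bot
import cv2
o=bot.observe(); i=bot.camera_info("wrist"); im=bot.grab_frame("wrist"); n=sys.argv[1]
cv2.imwrite(f"pics/{n}.png",im[:,:,::-1]); pickle.dump((o,i),open(f"{n}.pkl","wb")); print(o["clock"],o["position"],o["tool_rot"],o["qpos"])
E
python3 wr.py w1
```

```text
2.5 [ 0.43168825 -0.31873208  0.23230961] [ 3.1413427   0.00559569 -3.08647929] [ 0.32014101  0.38925832  0.27449454  1.84722849 -0.13424627  0.918288
  2.28228375]
```

View pics/w1.png

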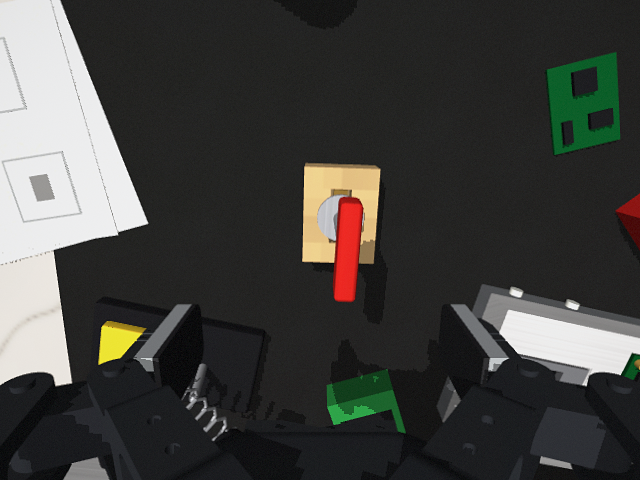

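```bash
python3 - <<'E'
from h import *
import pickle
o,i=pickle.load(open("w1.pkl","rb")); im=cv2.imread("pics/w1.png")[:,:,::-1].astype(int)
m=(im[...,0]-np.maximum(im[...,1],im[...,2])>60)&(im[...,1]<im[...,0]*.45); k=np.zeros_like(m);k[180:320,320:375]=1;m=clean(m&k)
r,f=fit([m],[i],[.435,-.306,.03],.064,.014,.118,.144); print(r,f,np.array(r[:2])-o["position"][:2])
# axis projected: collar & foot
print(proj([[r[0],r[1],.045]],i), proj([[r[0],r[1],.131]],i))
v=cv2.convexHull(proj(box(*r,.064,.014,.118,.144),i).astype(np.int32)); z=im[...,::-1].astype(np.uint8).copy(); cv2.polylines(z,[v],True,(0,255,0),1)
cv2.imwrite("pics/z4.png",cv2.resize(z[140:320,270:420],None,fx=3,fy=3))
E
```

```text
[ 0.43776308 -0.3026239   0.00865125] 0.09757018089294434 [0.00607484 0.01610818]
[[339.94025835 219.21111928]] [[346.14585196 249.1668851 ]]
```

View pics/z4.png

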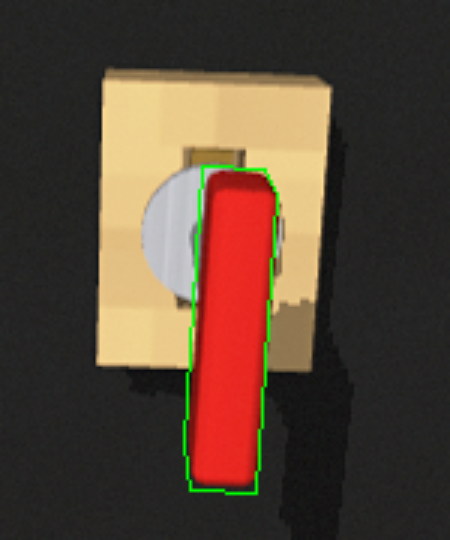

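Emit:
drive_tool(
  series=[
    [100,0.006,0.016,-0.01,-0.046],
    [100,0,0,-0.03,0],
    [100,0,0,-0.02,0],
    [100,0,0,0,0],
  ],
)

```text
clock: 2.95
position: [0.4401, -0.2961, 0.1719]
tool_rot: [3.14, 0.009, -3.127]
force: [-0.2, -0.0, 0.3]
grip_width: 0.0853
```

Emit:
drive_tool(
  series=[
    [100,-0.002,-0.006,0,-0.006],
    [100,0,0,0,0],
  ],
)

```text
clock: 3.15
position: [0.4387, -0.3012, 0.1733]
tool_rot: [3.14, 0.009, -3.131]
force: [0.2, -0.1, -0.2]
grip_width: 0.086
```

Emit:
drive_tool(
  series=[
    [100,-0.001,-0.001,-0.03,0],
    [100,0,0,-0.025,0],
    [100,0,0,-0.005,0],
    [100,0,0,0,0],
  ],
)

```text
clock: 3.55
position: [0.4401, -0.3035, 0.1166]
tool_rot: [-3.14, 0.016, -3.131]
force: [0.7, 0.3, 0.2]
grip_width: 0.085
```

```bash
python3 wr.py w2
```

```text
3.55 [ 0.44007042 -0.30346254  0.11655697] [-3.13974146  0.01608602 -3.13075673] [ 0.33180125  0.5456869   0.22413733  1.95846156 -0.20451962  0.64380431
  2.26850111]
```

View pics/w2.png

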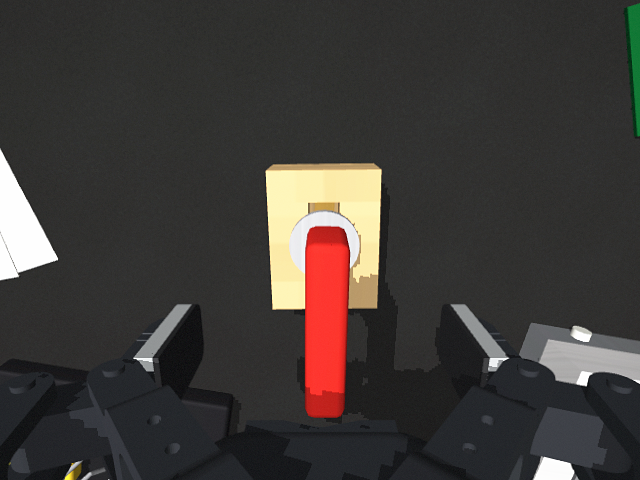

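Emit:
drive_tool(
  series=[
    [100,-0.002,0.001,-0.004,0],
    [30,0,0,0,0],
    [0,0,0,0,0],
    [0,0,0,0,0],
    [0,0,0,0,0],
    [0,0,0,0,0],
  ],
  newtons=80,
)

```text
clock: 4.2
position: [0.4396, -0.3033, 0.1164]
tool_rot: [-3.137, 0.021, -3.131]
force: [-2.3, 5.8, 28.8]
grip_width: 0.0131
```

Emit:
drive_tool(
  series=[
    [0,0,0,0.004,0],
    [0,0,0,0.008,0],
    [0,0,0,0.008,0],
    [0,0,0,0,0],
  ],
)

```text
clock: 4.6
position: [0.4394, -0.3032, 0.1381]
tool_rot: [-3.138, 0.021, -3.131]
force: [-0.1, -0.1, -2.5]
grip_width: 0.0128
```

```bash
python3 wr.py w3
```

```text
4.6 [ 0.43942881 -0.30321686  0.13805094] [-3.13758999  0.02056516 -3.13080666] [ 0.32161638  0.50893229  0.23677163  1.9507899  -0.19345445  0.68317831
  2.25928258]
```

View pics/w3.png

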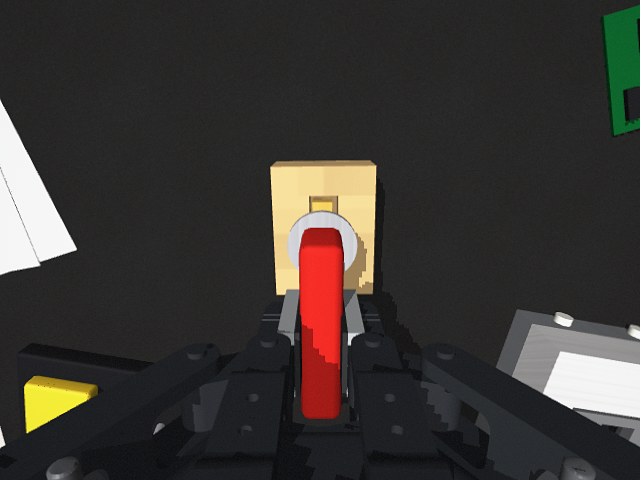

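Emit:
drive_tool(
  series=[
    [0,0,0,0.02,0],
    [0,0,0,0.025,0],
    [0,0,0,0.025,0],
    [0,0.008,0.02,0.003,-0.02],
    [0,0.017,0.038,0,-0.02],
    [0,0.017,0.038,0,-0.02],
    [0,0.017,0.038,0,-0.02],
    [0,0.017,0.038,0,-0.02],
    [0,0.017,0.038,0,-0.02],
    [0,0.017,0.038,0,-0.02],
    [0,0.017,0.038,0,-0.02],
    [0,0.017,0.038,0,-0.02],
  ],
)

```text
clock: 5.85
position: [0.583, 0.0285, 0.2131]
tool_rot: [-3.137, 0.019, 2.955]
force: [0.0, -0.6, -1.2]
grip_width: 0.0129
```

Emit:
drive_tool(
  series=[
    [0,0.017,0.03,0,0],
    [0,0.014,0.025,0,0],
    [0,0.005,0.008,0,0],
    [0,0,0,0,0],
    [0,0,0,0,0],
  ],
)

```text
clock: 6.35
position: [0.6199, 0.1007, 0.211]
tool_rot: [-3.137, 0.017, 2.962]
force: [-0.5, -0.3, -1.7]
grip_width: 0.0124
```

```bash
python3 wr.py w4; python3 - <<'E'
from workcell import bot
import cv2
for n in("scene","top"):cv2.imwrite(f"pics/{n}4.png",bot.grab_frame(n)[:,:,::-1])
s=cv2.imread("pics/scene4.png")[150:330,300:480];t=cv2.imread("pics/top4.png")[130:310,180:360]
import numpy as np
cv2.imwrite("pics/z5.png",cv2.resize(np.hstack([s,t]),None,fx=2.2,fy=2.2))
E
```

```text
6.35 [0.61987641 0.10070879 0.2109874 ] [-3.13705893  0.01697069  2.96190259] [-0.42927475  0.55308302  0.25049631  1.63643993 -0.14678447  0.95721602
  1.25934424]
```

View pics/w4.png

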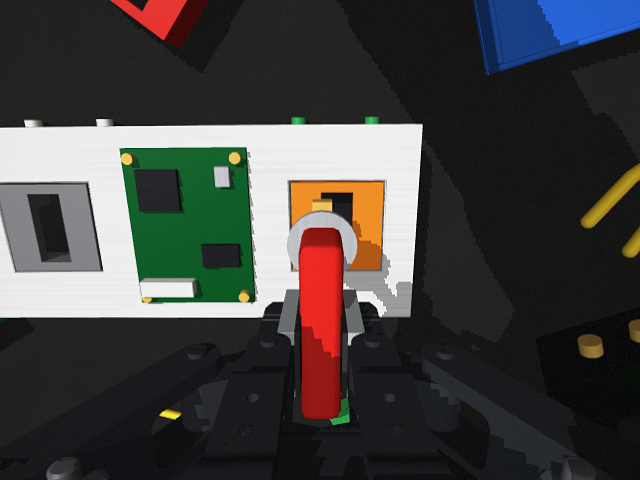

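View pics/z5.png

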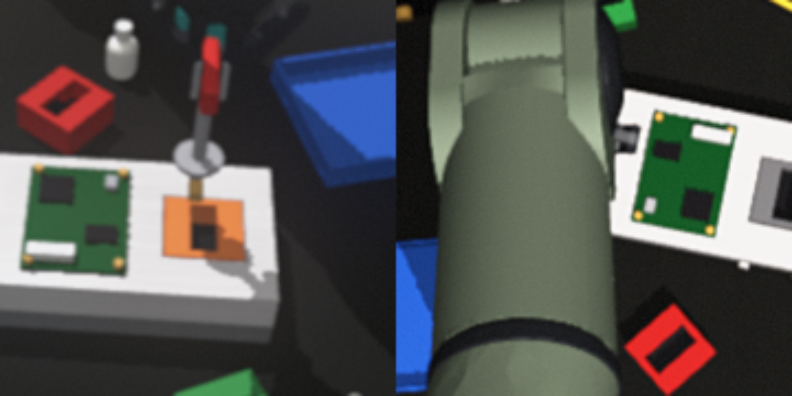

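```bash
python3 - <<'E'
from h import *
import pickle
o,i=pickle.load(open("w4.pkl","rb"));im=cv2.imread("pics/w4.png")
P=back([[289.5,181],[385,180.5],[383,271.5],[290.5,271.5]],i,.06)[:,:2]; print(P, np.linalg.norm(np.roll(P,-1,0)-P,axis=1), P.mean(0))
d=P[1]-P[0]; print("yaw",np.arctan2(*(P[0]-P[3])[::-1]),np.arctan2(d[1],d[0])-np.pi/2)
S=back([[321.5,193],[353,193]],i,.06)[:,:2]; print("slot near corners",S)
p=o["position"];yaw=o["tool_rot"][2]
c=np.array([np.cos(yaw),np.sin(yaw)]); ft=p[2]-.1064
x,y=p[:2]+.0016*c
z=im.copy()
for q,col in((box(x,y,yaw,.042,.012,ft,ft+.01),(255,0,255)),(box(x,y,yaw,.064,.014,ft+.108,ft+.134),(0,255,0)),(box(.6273,.1085,-.18,.068,.068,.0599,.06),(255,0,0)),(box(.6273,.1085,-.18,.054,.024,.0599,.06),(255,0,0))):
    cv2.polylines(z,[cv2.convexHull(np.round(proj(q,i)).astype(np.int32))],True,col,1)
cv2.imwrite("pics/z6.png",cv2.resize(z[150:430,250:420],None,fx=2.1,fy=2.1))
E
```

```text
[[0.58778979 0.08229149]
 [0.59989673 0.15117262]
 [0.67018578 0.14010675]
 [0.65734752 0.06881421]] [0.06993703 0.07115478 0.07243927 0.07085135] [0.62880495 0.11059627]
yaw 2.950207297707107 -0.17398854978299916
slot near corners [[0.60069797 0.10378729]
 [0.60484244 0.12668147]]
```

View pics/z6.png

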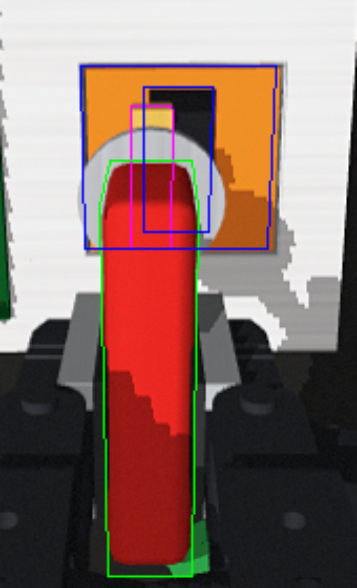

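Emit:
drive_tool(
  series=[
    [0,0.0106,0.0095,0,0],
    [0,0,0,0,0],
    [0,0,0,-0.015,0],
    [0,0,0,-0.01,0],
    [0,0,0,0,0],
  ],
)

```text
clock: 7.0
position: [0.6295, 0.1051, 0.1848]
tool_rot: [-3.136, 0.018, 2.955]
force: [-0.2, -0.8, -2.5]
grip_width: 0.0125
```

```bash
python3 wr.py w5; cat > ov.py <<'E'
from h import *
import pickle,sys
n=sys.argv[1]; px,py=.629,.1105
o,i=pickle.load(open(n+".pkl","rb"));im=cv2.imread(f"pics/{n}.png")
p=o["position"];yaw=o["tool_rot"][2]
c=np.array([np.cos(yaw),np.sin(yaw)]); ft=p[2]-.1064
x,y=p[:2]+.0016*c; print("rod",x,y,ft,"to go",px-x,py-y)
z=im.copy()
for q,col in((box(x,y,yaw,.042,.012,ft,ft+.01),(255,0,255)),(box(x,y,yaw,.064,.014,ft+.108,ft+.134),(0,255,0)),(box(px,py,-.18,.068,.068,.0599,.06),(255,0,0)),(box(px,py,-.18,.054,.024,.0599,.06),(255,0,0))):
    cv2.polylines(z,[cv2.convexHull(np.round(proj(q,i)).astype(np.int32))],True,col,1)
cv2.imwrite(f"pics/{n}o.png",cv2.resize(z[130:430,230:420],None,fx=2,fy=2))
E
python3 ov.py w5
```

```text
7.0 [0.62953568 0.1051243  0.18481026] [-3.13649198  0.01751479  2.95546152] [-0.42531176  0.59801301  0.24362809  1.63158921 -0.15709475  0.91769641
  1.25603442]
rod 0.627963315361816 0.10542038864117942 0.07841026338976073 to go 0.00103668463818396 0.005079611358820582
```

View pics/w5o.png

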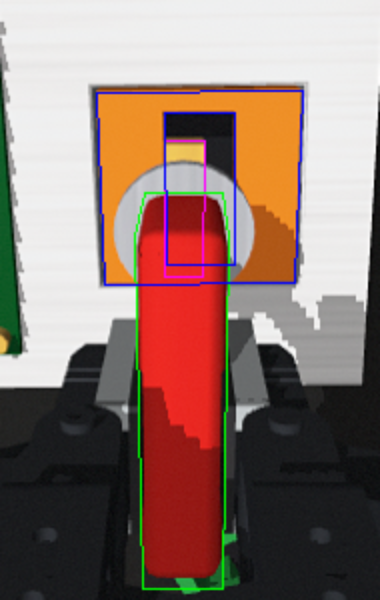

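Emit:
drive_tool(
  series=[
    [0,0.001,0.005,0,0.006],
    [0,0,0,0,0],
  ],
)

```text
clock: 7.25
position: [0.6307, 0.1103, 0.1855]
tool_rot: [-3.137, 0.018, 2.962]
force: [-0.1, -0.5, -2.1]
grip_width: 0.0127
```

Emit:
drive_tool(
  series=[
    [0,0,0,-0.012,0],
    [0,0,0,0,0],
  ],
)

```text
clock: 7.45
position: [0.6308, 0.1106, 0.1729]
tool_rot: [-3.137, 0.018, 2.962]
force: [-0.2, -0.4, -2.6]
grip_width: 0.0126
```

```bash
python3 wr.py w6;python3 ov.py w6
```

```text
7.45 [0.6308363  0.11061187 0.17292975] [-3.13702268  0.0184594   2.96206338] [-0.42878133  0.61424473  0.23784678  1.636013   -0.15987583  0.89579556
  1.25648261]
rod 0.6292620112307826 0.11089757900212349 0.06652974893789051 to go -0.0002620112307826217 -0.00039757900212349095
```

View pics/w6o.png

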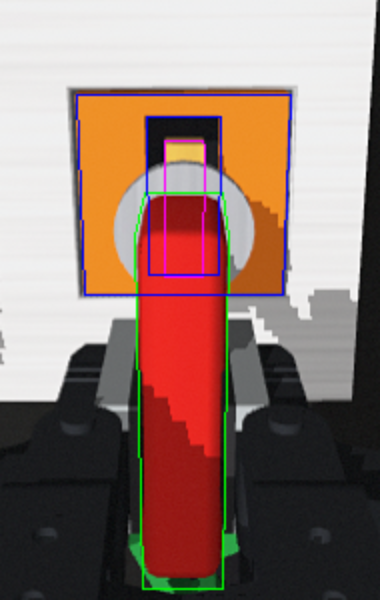

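Emit:
drive_tool(
  series=[
    [0,0,0,-0.01,0],
    [0,0,0,-0.01,0],
    [0,0,0,0,0],
  ],
)

```text
clock: 7.8
position: [0.6314, 0.1104, 0.1522]
tool_rot: [-3.137, 0.02, 2.962]
force: [-0.7, 0.0, -2.5]
grip_width: 0.0126
```

Emit:
drive_tool(
  series=[
    [0,0,0,-0.008,0],
    [0,0,0,0,0],
  ],
)

```text
clock: 8.0
position: [0.6312, 0.1103, 0.1431]
tool_rot: [-3.137, 0.019, 2.962]
force: [-0.7, -0.2, -2.0]
grip_width: 0.0126
```

Emit:
drive_tool(
  series=[
    [0,0,0,0,-0.14],
    [0,0,0,0,-0.14],
    [0,0,0,0,-0.14],
    [0,0,0,0,-0.14],
    [0,0,0,0,-0.14],
    [0,0,0,0,-0.14],
    [0,0,0,0,0],
  ],
)

```text
clock: 8.7
position: [0.6319, 0.1103, 0.1437]
tool_rot: [-3.139, 0.02, 2.089]
force: [-0.6, -0.2, -2.0]
grip_width: 0.0124
```

Emit:
drive_tool(
  series=[
    [0,-0.001,0,0,-0.14],
    [0,-0.001,-0.001,0,-0.14],
    [0,-0.001,0,0,-0.14],
    [0,0,0,0,-0.14],
    [0,0,0,0,-0.06],
    [0,0,0,0,0],
  ],
)

```text
clock: 9.3
position: [0.629, 0.1095, 0.1442]
tool_rot: [-3.139, 0.019, 1.473]
force: [-0.2, 0.1, -1.2]
grip_width: 0.0128
```

```bash
python3 wr.py w7; python3 - <<'E'
from workcell import bot
import cv2
cv2.imwrite("pics/scene7.png",cv2.resize(bot.grab_frame("scene")[150:330,300:480,::-1],None,fx=3,fy=3))
E
```

```text
9.3 [0.62900974 0.10947958 0.14415806] [-3.1393953   0.01943104  1.47284927] [-0.66806726  0.74068175  0.63251633  1.65489182 -0.49989426  0.9229446
  0.05129806]
```

View pics/w7.png

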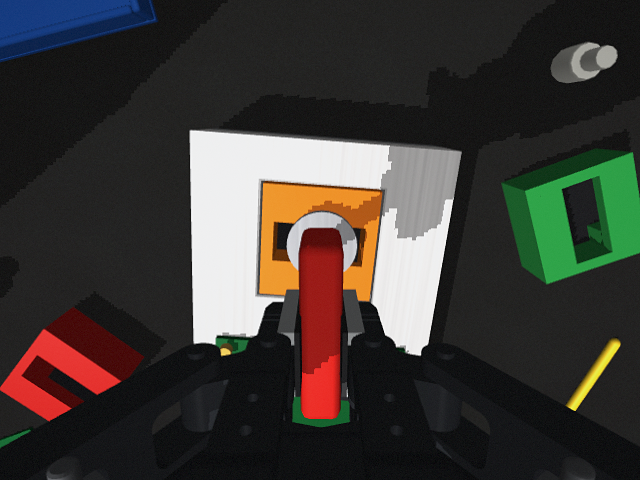

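View pics/scene7.png

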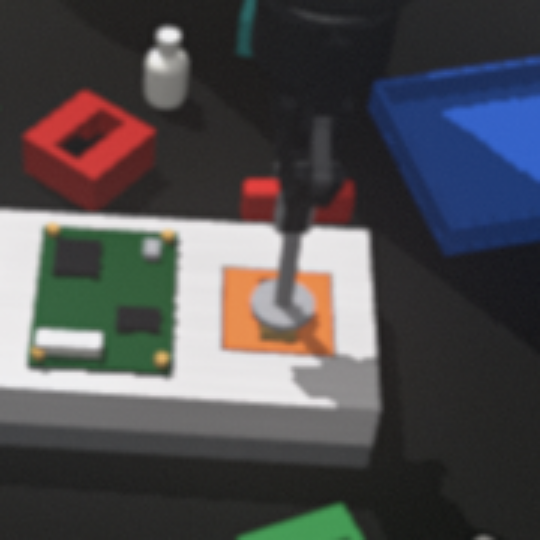

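Emit:
drive_tool(
  series=[
    [0,0,0,0.006,0],
    [0,0,0,0.006,0],
    [0,0,0,0.006,0],
    [0,0,0,0,0],
  ],
)

```text
clock: 9.8
position: [0.629, 0.1091, 0.1641]
tool_rot: [-3.139, 0.019, 1.481]
force: [0.4, 1.0, -5.1]
grip_width: 0.0131
```

Emit:
drive_tool(
  series=[
    [0,0,0,0.008,0],
    [0,0,0,0.008,0],
    [0,0,0,0.01,0],
    [0,0,0,0.01,0],
    [0,0,0,0.015,0],
    [0,0,0,0.01,0],
    [0,0,0,0,0],
    [0,0,0,0,0],
  ],
)

```text
clock: 10.6
position: [0.6292, 0.1091, 0.2319]
tool_rot: [-3.141, 0.018, 1.482]
force: [0.8, 1.2, -4.3]
grip_width: 0.0126
```

```bash
python3 wr.py w8; python3 - <<'E'
from workcell import bot
import cv2
cv2.imwrite("pics/scene8.png",cv2.resize(bot.grab_frame("scene")[130:330,300:540,::-1],None,fx=3,fy=3))
E
```

```text
10.6 [0.62918195 0.10907683 0.23194439] [-3.14089087  0.01776711  1.482226  ] [-0.7024964   0.6454474   0.69367282  1.5813388  -0.43098727  1.08088557
  0.01007842]
```

View pics/w8.png

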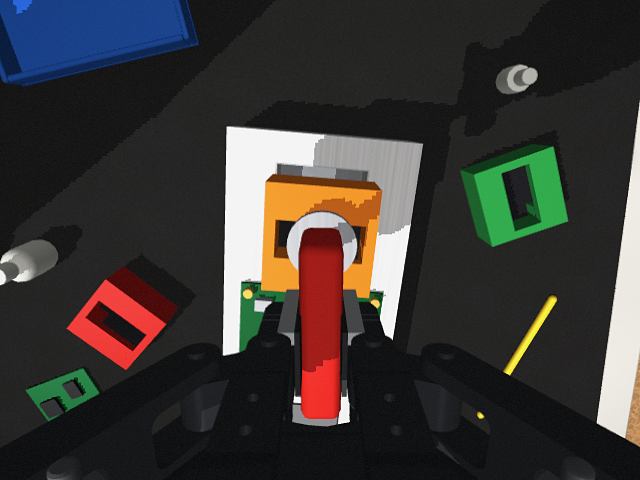

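View pics/scene8.png

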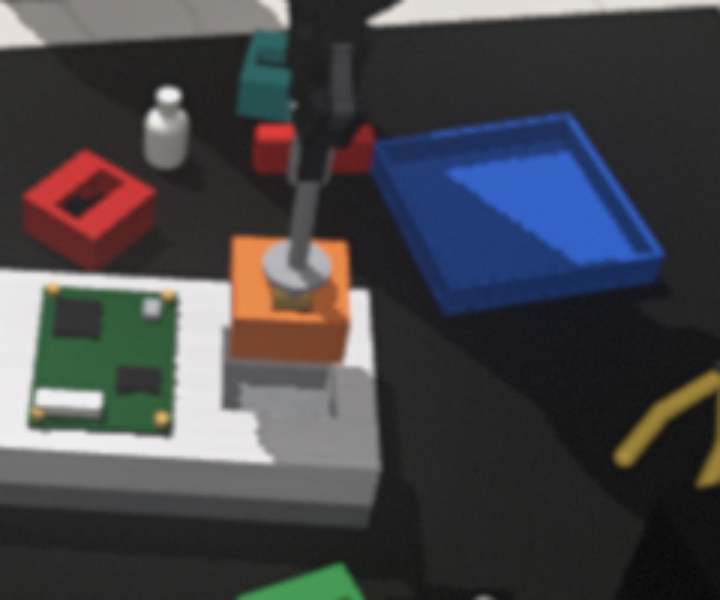

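Emit:
drive_tool(
  series=[
    [0,-0.01,0.012,0,0],
    [0,-0.017,0.02,0,0],
    [0,-0.02,0.023,0,0],
    [0,-0.02,0.023,0,0],
    [0,-0.02,0.023,0,0],
    [0,-0.02,0.023,0,0],
    [0,-0.02,0.023,0,0],
    [0,-0.02,0.023,0,0],
    [0,-0.015,0.018,0,0],
    [0,-0.008,0.009,0,0],
    [0,0,0,0,0],
  ],
)

```text
clock: 11.8
position: [0.4495, 0.3102, 0.2261]
tool_rot: [-3.135, 0.025, 1.48]
force: [0.9, -0.5, -3.4]
grip_width: 0.0128
```

```bash
python3 wr.py w9; python3 - <<'E'
from workcell import bot
import cv2
cv2.imwrite("pics/scene9.png",cv2.resize(bot.grab_frame("scene")[80:280,340:580,::-1],None,fx=3,fy=3))
E
```

```text
11.8 [0.44949637 0.31016329 0.22608132] [-3.13486851  0.0248439   1.48020113] [-1.23892274  0.51520305  0.74108975  1.82445514 -0.39266896  0.98021124
 -0.42341569]
```

View pics/w9.png

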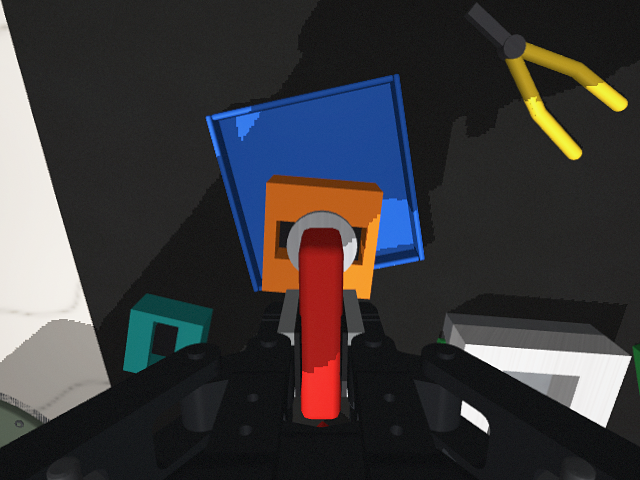

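View pics/scene9.png

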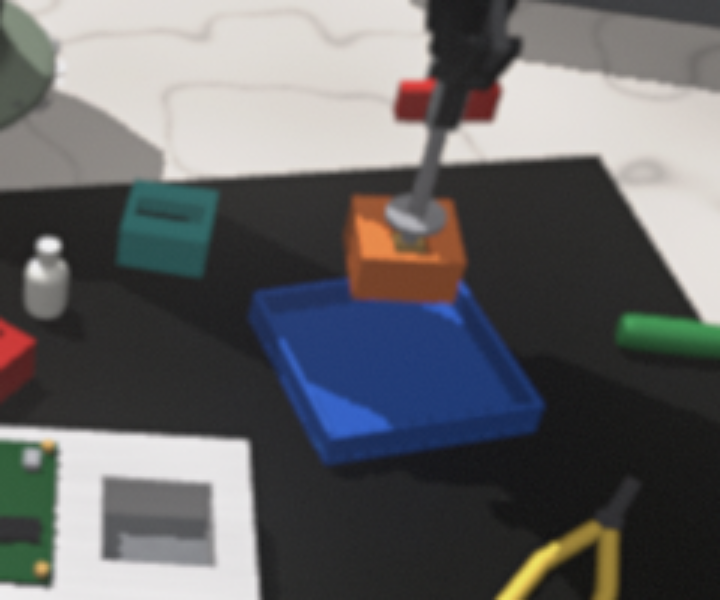

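Emit:
drive_tool(
  series=[
    [0,-0.001,0.01,-0.005,0],
    [0,0,0,-0.015,0],
    [0,0,0,-0.018,0],
    [0,0,0,-0.018,0],
    [0,0,0,-0.012,0],
    [0,0,0,-0.005,0],
    [0,0,0,0,0],
  ],
)

```text
clock: 12.6
position: [0.4545, 0.3165, 0.1495]
tool_rot: [-3.138, 0.025, 1.469]
force: [-0.6, 0.9, -3.9]
grip_width: 0.0127
```

Emit:
drive_tool(
  series=[
    [0,-0.004,0.002,-0.008,0],
    [0,0,0,-0.006,0],
    [0,0,0,0,0],
  ],
)

```text
clock: 12.9
position: [0.4508, 0.3191, 0.1355]
tool_rot: [-3.139, 0.024, 1.469]
force: [0.5, 0.8, -3.5]
grip_width: 0.0126
```

Emit:
drive_tool(
  series=[
    [0,0,0,-0.004,0],
    [0,0,0,-0.002,0],
    [0,0,0,0,0],
  ],
)

```text
clock: 13.2
position: [0.451, 0.3194, 0.1295]
tool_rot: [-3.14, 0.023, 1.469]
force: [-0.4, -0.3, -3.9]
grip_width: 0.0125
```

Emit:
drive_tool(
  series=[
    [0,0,0,-0.003,0],
    [0,0,0,0,0],
  ],
)

```text
clock: 13.4
position: [0.4513, 0.3196, 0.1266]
tool_rot: [-3.14, 0.022, 1.469]
force: [0.5, -0.6, -1.9]
grip_width: 0.0128
```

Emit:
drive_tool(
  series=[
    [0,0,0,-0.003,0],
    [0,0,0,0,0],
  ],
)

```text
clock: 13.6
position: [0.4514, 0.3196, 0.1235]
tool_rot: [-3.141, 0.022, 1.469]
force: [0.0, -0.1, -2.5]
grip_width: 0.0124
```

Emit:
drive_tool(
  series=[
    [0,0,0,-0.002,0],
    [0,0,0,0,0],
  ],
)

```text
clock: 13.8
position: [0.4517, 0.3197, 0.1216]
tool_rot: [-3.141, 0.022, 1.469]
force: [0.1, -0.0, -1.5]
grip_width: 0.0129
```

Emit:
drive_tool(
  series=[
    [0,0,0,-0.002,0],
    [0,0,0,0,0],
  ],
)

```text
clock: 14.0
position: [0.4535, 0.3201, 0.1218]
tool_rot: [3.139, 0.019, 1.469]
force: [-0.2, -0.6, -2.4]
grip_width: 0.0127
```

```bash
python3 wr.py w10; python3 - <<'E'
from workcell import bot
import cv2
cv2.imwrite("pics/scene10.png",cv2.resize(bot.grab_frame("scene")[80:280,340:580,::-1],None,fx=3,fy=3))
E
```

```text
14.0 [0.45346994 0.32009909 0.12175048] [3.13949883 0.0186032  1.46850384] [-1.16231395  0.65840967  0.62914876  1.8948009  -0.51993056  0.77007415
 -0.34818332]
```

View pics/w10.png

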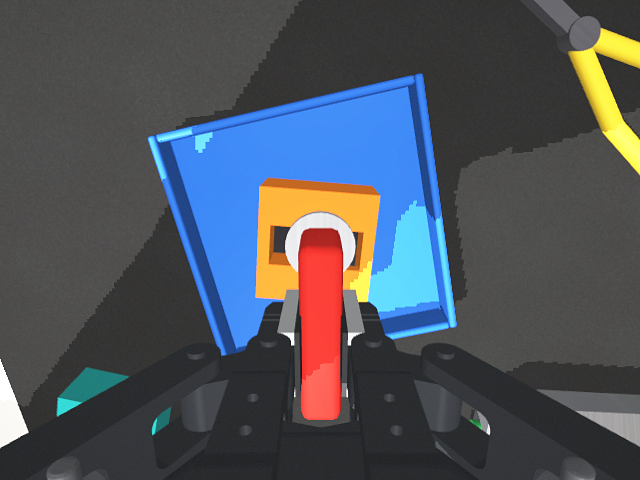

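View pics/scene10.png

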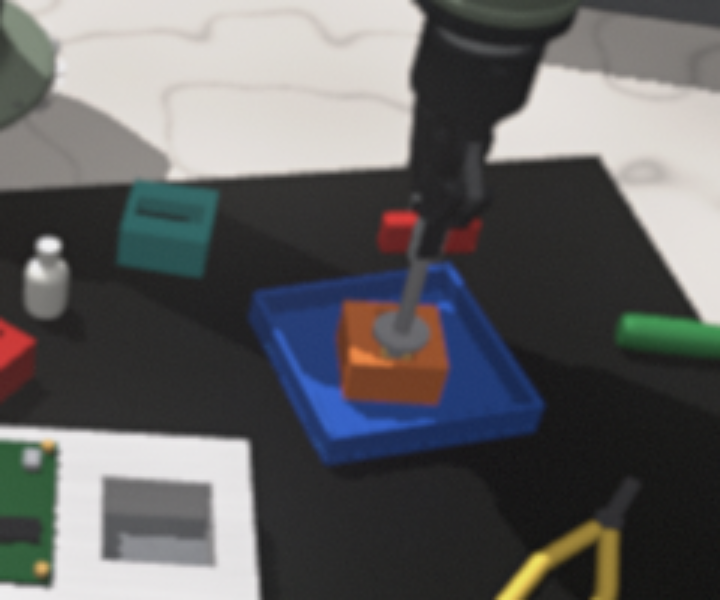

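Emit:
drive_tool(
  series=[
    [0,-0.002,0,-0.003,0],
    [0,0,0,0,0],
  ],
)

```text
clock: 14.3
position: [0.4542, 0.3207, 0.1219]
tool_rot: [3.135, 0.014, 1.468]
force: [-0.3, 0.2, -2.4]
grip_width: 0.0128
```

```bash
python3 - <<'E'
from workcell import bot
o=bot.observe()
for k in o: print(k,o[k])
E
```

```text
clock 14.3
qpos [-1.16267     0.65645416  0.62854141  1.89759286 -0.52229294  0.76293139
 -0.34727122]
qd [ 0.00224894 -0.01132965  0.00606496 -0.01414798  0.0097909   0.00548537
 -0.00445796]
joint_efforts [ 3.22614033e-01 -8.60802341e+01  1.88800353e+01 -2.70831478e+01
  1.23307812e-01  1.45710612e-03  5.36638952e-02]
position [0.45416635 0.32067579 0.12187682]
tool_rot [3.13501407 0.01441097 1.4675924 ]
force [-0.30201064  0.19520952 -2.39820635]
moment [0.010418   0.01520963 0.01672288]
grip_width 0.012810933442691139
```

Emit:
drive_tool(
  series=[
    [15,0,0,0,0],
    [30,0,0,0,0],
    [60,0,0,0,0],
    [100,0,0,0,0],
    [100,0,0,0,0],
    [100,0,0,0,0],
  ],
)

```text
clock: 14.9
position: [0.4534, 0.3206, 0.1209]
tool_rot: [3.136, 0.016, 1.468]
force: [0.1, 0.0, 0.4]
grip_width: 0.082
```

```bash
python3 wr.py w11
```

```text
14.9 [0.45344347 0.32062579 0.12092883] [3.13614987 0.01556841 1.46803544] [-1.16274208  0.65769307  0.62751491  1.89836804 -0.52255554  0.76247843
 -0.34726944]
```

View pics/w11.png

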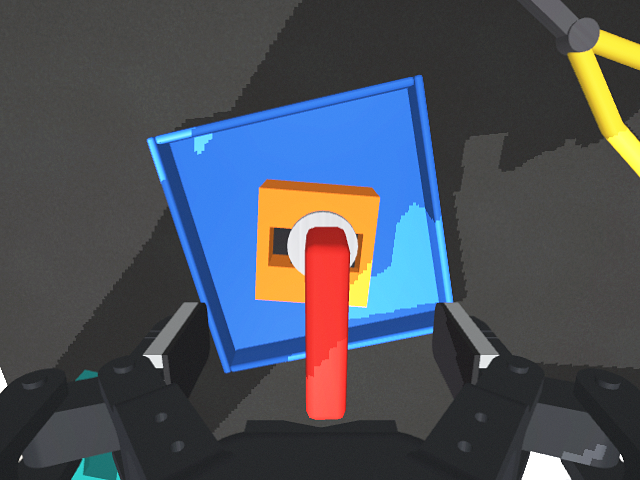

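Released, with the rod standing between the open fingers. I'm now retreating straight up.

Emit:
drive_tool(
  series=[
    [100,0,0,0.015,0],
    [100,0,0,0.03,0],
    [100,0,0,0.04,0],
    [100,0,0,0.04,0],
    [100,0,0,0.03,0],
    [100,-0.02,-0.04,0,0],
    [100,-0.02,-0.04,0,0],
    [100,-0.02,-0.04,0,0],
    [100,0,-0.04,0,0],
    [100,0,0,0,0],
    [100,0,0,0,0],
  ],
)

```text
clock: 16.05
position: [0.3911, 0.1522, 0.29]
tool_rot: [3.135, 0.009, 1.464]
force: [0.2, 0.7, -0.2]
grip_width: 0.0855
```

```bash
python3 - <<'E'
from workcell import bot
import cv2
cv2.imwrite("pics/scene12.png",bot.grab_frame("scene")[:,:,::-1])
cv2.imwrite("pics/top12.png",bot.grab_frame("top")[:,:,::-1])
o=bot.observe();print(o["clock"],o["position"],o["force"])
E
```

```text
16.15 [0.39136131 0.15258086 0.28971356] [-0.63413852 -0.67576964  0.37819147]
```

View pics/scene12.png

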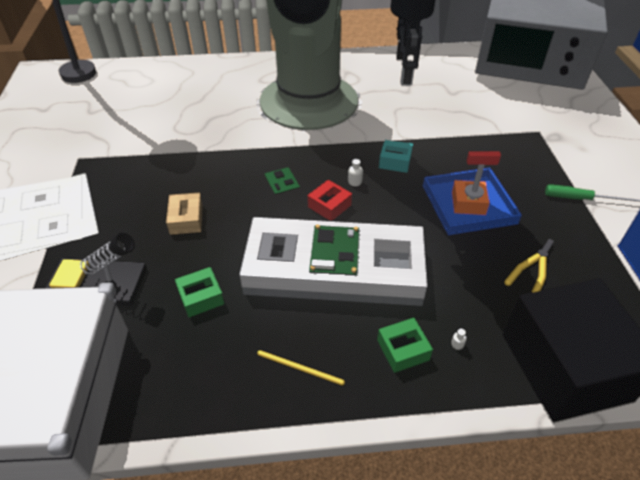

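View pics/top12.png

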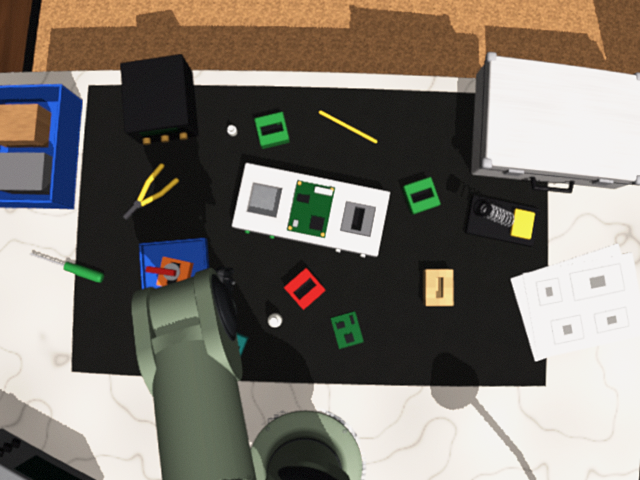

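```bash
python3 -c "
from workcell import bot
print(bot.job_done())"
```

```text
the job is handed in; nothing more can be done
None
```

The orange plug now stands in the blue tray with the rod still threaded in it, and the job is handed in at about 16 s of the 53 s allowed. I took the rod from its holder, lowered it into the orange slot and turned it 85° clockwise. I then pulled the plug straight up, lowered both onto the tray floor, let go and backed the arm away.

- **Final checks:** The last scene and top pictures show the plug upright in the tray with the rod upright in it. The orange bay is empty, the grey plug is in its bay, nothing else looks disturbed and the gripper is clear.
- **Forces:** The highest reading I saw was about 29 N at the wrist, when the fingers closed on the rod in its holder and pressed it down. I only saw readings at the end of each move.
- **Less certain:** The last two small downward steps before release did not lower the rod further, and the force reading did not rise. I took this as the foot resting on the pocket floor, because the height (0.1218 m) was within about 0.5 mm of what I expected. The tool was tilted by up to about 0.025 rad, so the plug was that far from exactly upright while carried.

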